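# Lift a crimp-top vial out of the cold block and stand it on the balance

### The job

Weigh the crimp-top vial: take it by its flat metal crimp cap with a light grip, lift it straight up out of its pocket in the black cold block, and stand it upright in the middle of the balance pan, setting it down gently and letting go. Keep it upright on the way, do not let it drop, and leave the two screw-cap vials and everything else on the bench where they are.

Things in the scene. Friction and masses are not known exactly. Their poses are not given: they have to be found in the camera images.
- vial: The vial to weigh: amber glass, flat foot, 75 mm tall, body 22.5 mm wide up to 53 mm, neck 17 mm (59 to 66 mm up), flat metal crimp cap 20 mm wide (66.5 to 75 mm up). 30 to 65 g. Sits in a pocket: only the top 20 mm shows. Fragile: a grip over 60 N a finger, or 60 N against the block, is too much. Origin: centre of its underside; z up along its axis.
- block: Black cold block, fixed, 106 (x) by 156 (y) by 62 mm high; 6 pockets 24.5 mm wide, 55 mm deep (floor 7 mm over the bench), centred at x = +-22, y = -48, 0, 48 mm. Vials stand at (-22,-48), (-22,48) and (22,0), in any order; the pockets beside each along the block's x and y are empty, leaving finger room in these directions. Origin: centre of its underside, on the bench; z up.
- pan: Weighing pan of the balance: flat round stainless plate, 130 mm diameter, 4 mm thick, its upper face 78 mm over the bench, rigid. Pressing on it with 40 N or more is rough handling. Origin: centre of its upper face; z up.
- balance: Top-loading balance, pale grey, fixed: 270 mm (its x) by 190 mm (its y), housing up to 65 mm high, sloping display at its -x end (highest edge about 73 mm), pan centred 45 mm to +x of the middle. Origin: centre of its underside.
- screw_vial_a: Bystander in the cold block: same amber body, but with a larger ribbed plastic screw cap, 24 mm diameter and 18 mm high, its top 23 mm above the block. Origin: centre of its underside.
- screw_vial_b: Bystander in the cold block, like screw_vial_a. Origin: centre of its underside.
- pen: Bystander: dark marker pen lying on the bench between block and balance, 135 mm long, 14 mm thick. Origin: under its middle; x along it.
- rotor: Bystander: dark blue rotor disc lying flat, 116 mm diameter, 16 mm high at its hub. Origin: centre of its underside.
- tube: Bystander: small standing plastic tube with a white cap, 19 mm diameter, 59 mm tall, just beyond the pen. Origin: centre of its underside.

How it is judged (in metres and radians):
On the way:
1. the vial is held clear above the cold block, upright (z of vial in the frame of block above 0.066 m and angle between vial's own z axis and vertical below 0.35 rad and contact force between the fingers and vial above 0.5 N), for 0.1 s.
At the end, for the whole second after the job is handed in: The vial stands upright (within 0.1 rad) and at rest on the balance pan, its axis within 30 mm of the pan's centre, released; the two screw-cap vials, the pen, the rotor disc and the white-capped tube are within 20 mm of where they were (horizontal distance between vial and pan below 0.03 m and angle between vial's own z axis and vertical below 0.1 rad and z of vial in the frame of pan between -0.004 and 0.004 m and linear speed of vial below 0.02 m/s and contact force between the fingers and vial below 0.05 N and distance of each of screw_vial_a, screw_vial_b, pen, rotor, tube from where it was at the start of the episode below 0.02 m); the robot touches nothing.
It fails at once if the vial is squeezed too hard (60 N a finger, 120 N over both) (contact force between the fingers and vial above 120 N).
It fails at once if the vial is levered or pressed hard against the cold block (60 N or more) (contact force between vial and block above 60 N).
It fails at once if the balance pan is pressed or struck hard (40 N or more) (contact force between pan and anything else above 40 N).
It fails at once if the vial is tipped by more than 0.35 rad (20 degrees), or falls freely (faster than 0.35 m/s with no finger on it) (angle between vial's own z axis and vertical above 0.35 rad or (contact force between the fingers and vial below 0.01 N and linear speed of vial above 0.35 m/s)).
It fails at once if a screw-cap vial is pulled up or shifted by more than 20 mm (distance of any of screw_vial_a, screw_vial_b from where it was at the start of the episode above 0.02 m).
It also fails if it takes over 43 s, if anything falls off the work surface, if the arm or the gripper's body presses on something with over 40 N, if the wrist force passes 120 N, or if a joint passes its speed limit or range.

### The arm

A 6-joint arm with a two-finger parallel gripper is mounted at the origin on the work surface. World frame = base frame: x ahead of the robot, y to its left, z up, the work surface at z = 0. Lengths are in m, angles in degrees, forces in N, time in s.
With the tool pointing down it reaches from about 0.4 to 0.825 m from the base axis. Payload 7 kg.
Tool frame: the origin (TCP) lies at the very end of the fingers, on their centre line; the grasp point (between the pads) lies 19 mm behind it; x points along the fingers, z is the direction in which the jaws open and shut, and the axes are right-handed (so a half turn about x gives the same grasp; the last joint's range is limited). The gripper opens to 88 mm and grips with 3 to 60 N. Pads are 19 mm wide; open, the fingers measure 130 mm over their backs; the gripper's body (78 mm by 193 mm) begins 47 mm behind the grasp point.
Start: joints at [-51.904, 20.546, 0.682, 0, -70.136, -16.507], TCP at [0.248, -0.628, 0.227] pointing down, gripper open.
Joint ranges: [-176.03, 176.03], [-82.01, 121.73], [-58.28, 71.71], [-173.87, 95.51], [-174.79, -0.11], [-173.66, 173.66]. Speed limits (degrees/s): [136.94, 136.94, 172.46, 180, 180, 180].

### API

Orientations are given as [roll, pitch, yaw] about the fixed x, y, z axes, in that order (R = Rz(yaw) Ry(pitch) Rx(roll)).
In Python, from plant import sensors, cams, workorder gives the robot as it stands. The module is installed in compiled form; this text tells all that it offers.
- The arm moves only by the shell command python3 -m handwheel 'ROWS' [OPENING] [FORCE]. ROWS is JSON, one flat list of numbers, 4 for each row, row after row: the shift along the tool's x, y, z in cm, then the turn about the tool's x in degrees. A call has exactly 10 rows; each row is the pose to reach, as a shift and turn from the pose commanded when the call began, along the tool's axes at that moment; what a row does not reach only later rows make up. A row lasts 1/8 s, in which the tool goes at most 62.5 mm and 10.7 degrees, less where a joint would pass 70% of its speed; a pose out of reach is approached as far as the arm can. A call with a gripper value outside its range is refused whole. OPENING is the finger opening in cm, from 0 to 8.76, set as the call begins (- or left out, the last holds). The fingers move at their own pace and stop on an object; FORCE is the grip in N (left out, the last holds). Time passes only in rows, so rows that repeat a pose let the fingers close, or fill a call up. It gives the time, the measured TCP pose, the force and the opening at its end, in the units of the state.
- sensors.get_state(): the state, without advancing time (a new reading comes with each control period).
- cams.capture(name): name is "scene" or "side" or "wrist"; returns a dict with "image" (400x640x3 uint8, red, green, blue), "fov_y" (degrees; the focal length in pixels is half the picture's height over the tangent of half this angle, whatever the lens; pixels are square), "cx", "cy" (the principal point, pixels), "xyz" and "rotation" of the camera in the world. Camera axes: x right, y down, z forward; pixel columns grow to the right and rows downward; lengths in m; the calibration is good to about 2 mm. A picture is of the moment at which its call begins. There is no depth.
- workorder.close_job(): hands the job in, once; it reports no verdict.
The state is a dict: "time_s": time; "joints": joint angles; "qd": joint speeds; "joint_torque": joint torques, N m; "tcp_pos": TCP position; "eef_rot": TCP orientation; "contact_force": force on the tool from outside, world axes, zero at the start; "moment": the same for the moment, N m; "gripper_width": finger opening in m.
Only numpy, scipy, OpenCV 4.12 (cv2) and the standard library are available. Lean on these libraries where they do the work, as an engineer would, in place of code of your own. Each camera call takes 0.05 s, during which the arm holds its last target.

## Working session

There is one attempt and no reset: what is moved stays moved. The work goes in short steps, Python scripts to look and compute and a shell command to move; the robot and the scene stay as the last step left them, time stands still between calls to the robot, and variables do not carry over. Pictures are saved under pics/ and viewed, and the job is handed in when it is done.

```bash
mkdir -p pics; cat > h.py <<'E'
import numpy as np,cv2
from plant import sensors,cams
def cap(n,f):
    c=cams.capture(n); cv2.imwrite('pics/'+f,c['image'][:,:,::-1]); 
    np.savez('pics/'+f[:-4]+'.npz',**{k:np.array(v) for k,v in c.items()}); return c
def pix2(c,u,v,z):
    h=c['image'].shape[0]; f=h/2/np.tan(np.radians(c['fov_y'])/2)
    d=np.array(c['rotation']).reshape(3,3)@np.array([(u-c['cx'])/f,(v-c['cy'])/f,1]); p=np.array(c['xyz'])
    return p+d*(z-p[2])/d[2]
def proj(c,P):
    h=c['image'].shape[0]; f=h/2/np.tan(np.radians(c['fov_y'])/2)
    q=np.array(c['rotation']).reshape(3,3).T@(np.array(P)-np.array(c['xyz']))
    return f*q[0]/q[2]+c['cx'],f*q[1]/q[2]+c['cy']
E
python3 - <<'E'
from h import *
for n in ['scene','side','wrist']:
    c=cap(n,n+'0.png'); print(n,c['fov_y'],c['cx'],c['cy'],c['xyz'],np.round(c['rotation'],3).tolist())
print(sensors.get_state())
E
```

```text
scene 54.23926365633868 320.9214618466945 194.1479743253664 [ 1.20353455 -0.41644858  0.761208  ] [-135.237, 1.127, 63.409]
side 49.532482735377066 321.301309119195 202.7297638072062 [0.34619832 0.60729177 0.7477105 ] [-131.089, -0.009, -160.37]
wrist 70.43861948193428 321.2038590157945 196.8200953004422 [ 0.17368951 -0.65646008  0.38356806] [162.916, -0.094, 111.625]
{'time_s': 0.15, 'joints': array([-5.19030603e+01,  2.05838402e+01,  6.47704299e-01, -1.18304251e-02,
       -7.01363934e+01, -1.65069868e+01]), 'qd': array([ 0.01483202, -0.11501008,  0.17923612,  0.02613129, -0.08246223,
        0.00567843]), 'joint_torque': array([-2.18966525e-03, -5.83275175e+01,  2.93292010e+01,  7.00123429e+00,
        8.82015796e-03, -1.24991680e-04]), 'tcp_pos': array([ 0.24821054, -0.62733256,  0.22584032]), 'eef_rot': array([  7.78933627,  89.9266226 , 119.37526244]), 'contact_force': array([ 0.16760248,  0.40987315, -0.39784245]), 'moment': array([-0.03140495, -0.01622043, -0.04522406]), 'gripper_width': 0.0880138488757678}
```

```bash
sed -i 's/np.array(c\[.rotation.\]).reshape(3,3)/Rm(c["rotation"])/' h.py; cat >> h.py <<'E'
from scipy.spatial.transform import Rotation as R_
def Rm(r): return R_.from_euler('xyz',np.array(r,float),degrees=True).as_matrix()
E
cat h.py|grep Rm
```

```text
d=Rm(c["rotation"])@np.array([(u-c['cx'])/f,(v-c['cy'])/f,1]); p=np.array(c['xyz'])
    q=Rm(c["rotation"]).T@(np.array(P)-np.array(c['xyz']))
def Rm(r): return R_.from_euler('xyz',np.array(r,float),degrees=True).as_matrix()
```

View pics/scene0.png

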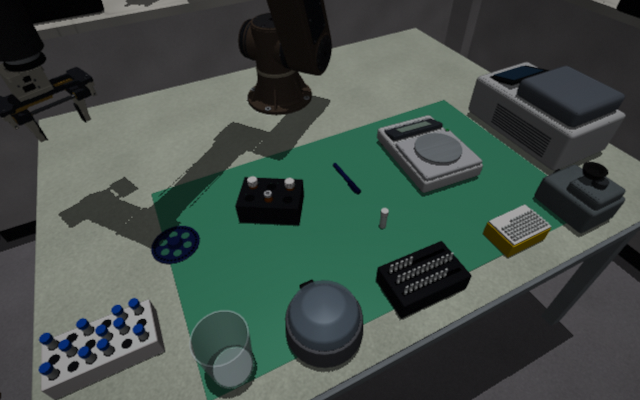

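View pics/side0.png

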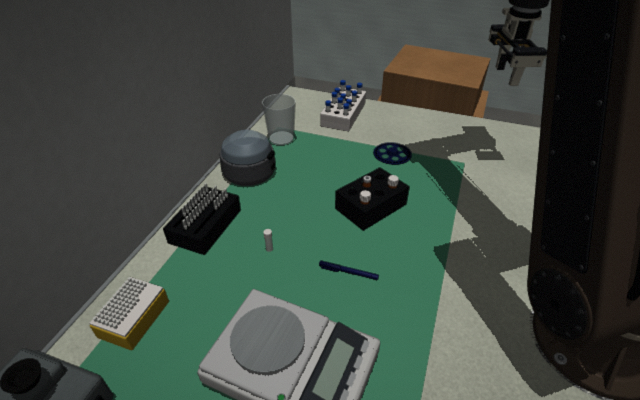

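View pics/wrist0.png

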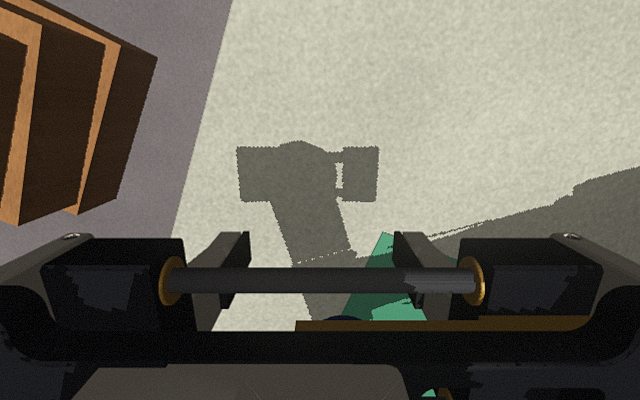

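```bash
python3 - <<'E'
import cv2
s=cv2.imread('pics/scene0.png'); d=cv2.imread('pics/side0.png')
cv2.imwrite('pics/c1.png',cv2.resize(s[165:235,225:315],None,fx=8,fy=8,interpolation=cv2.INTER_CUBIC))
cv2.imwrite('pics/c2.png',cv2.resize(d[160:232,325:420],None,fx=8,fy=8,interpolation=cv2.INTER_CUBIC))
a=cv2.resize(s[110:200,370:490],None,fx=6,fy=6); b=cv2.resize(d[285:400,195:385],None,fx=4,fy=4)
cv2.imwrite('pics/c3.png',a);cv2.imwrite('pics/c4.png',b)
E
```

```text
(no output)
```

View pics/c1.png

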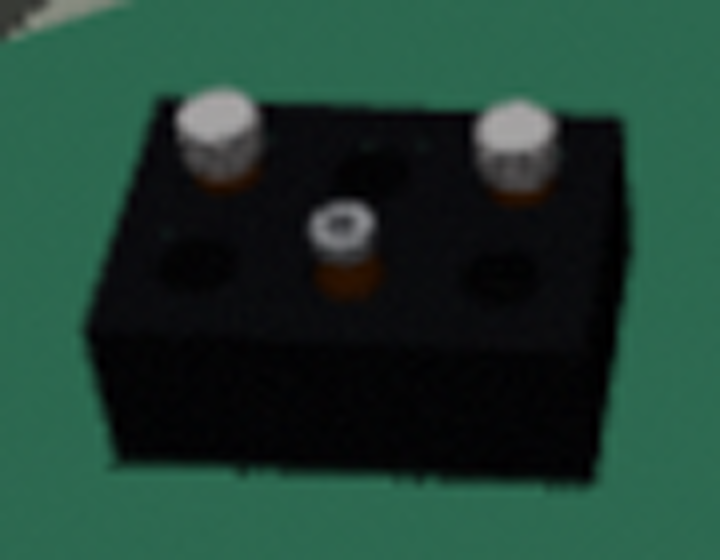

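View pics/c2.png

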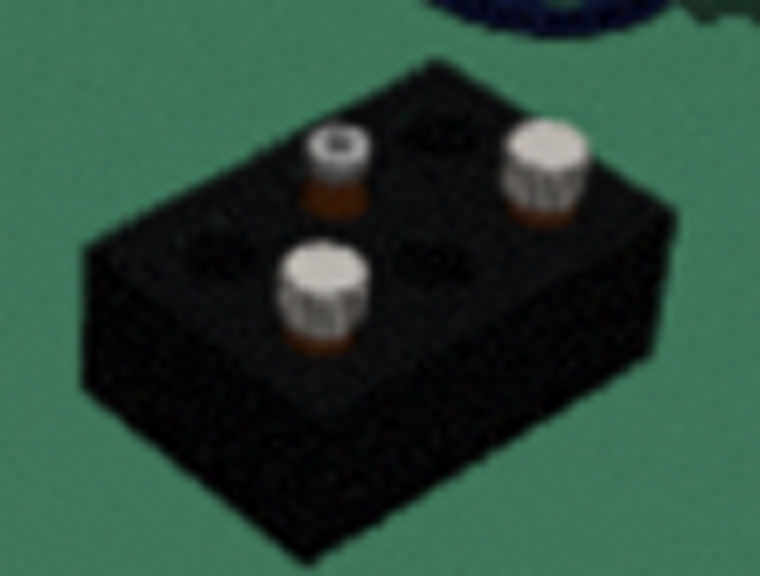

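View pics/c3.png

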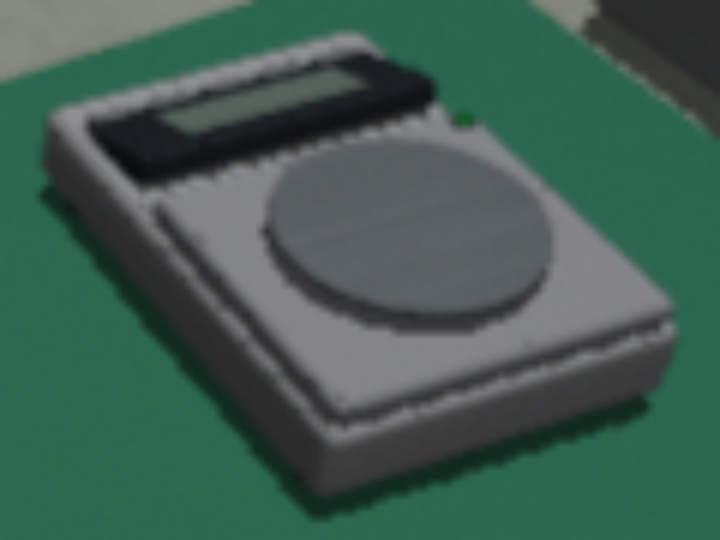

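View pics/c4.png

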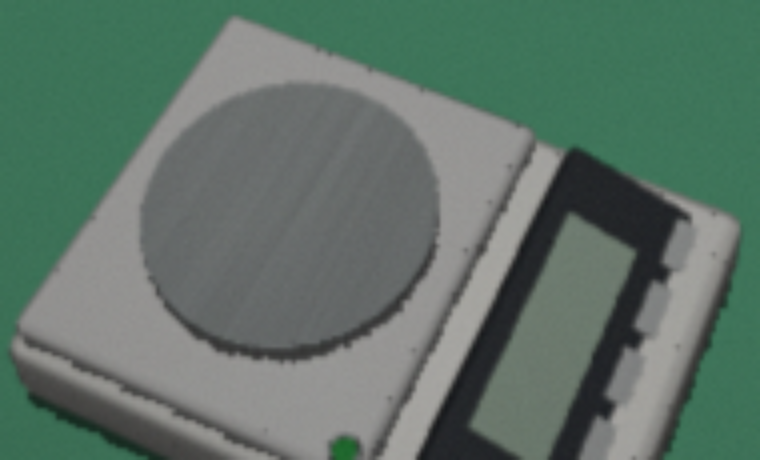

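```bash
python3 - <<'E'
from h import *
s=dict(np.load('pics/scene0.npz')); d=dict(np.load('pics/side0.npz'))
for n,a,b,z in [('vial',(267.4,192.8),(366.9,177.9),.082),('scR',(251.8,179.1),(392.9,177.3),.085),('scL',(289,180.8),(365,193),.085),('pan',(437.9,147.3),(266.8,338.5),.078),
 ('corner',(235.5,206.5),(379,167.5),.062)]:
    print(n,np.round(pix2(s,*a,z),4),np.round(pix2(d,*b,z),4))
print('pix bench tags: block bottom corner', pix2(s,239.5,223,0),pix2(s,299,225,0), pix2(d,363,230,0))
E
```

```text
vial [ 0.5294 -0.2417  0.082 ] [ 0.5269 -0.2391  0.082 ]
scR [ 0.4675 -0.26    0.085 ] [ 0.4657 -0.2595  0.085 ]
scL [ 0.5176 -0.1784  0.085 ] [ 0.515  -0.1769  0.085 ]
pan [0.5788 0.2438 0.078 ] [0.5729 0.2521 0.078 ]
corner [ 0.5177 -0.3236  0.062 ] [ 0.5138 -0.3189  0.062 ]
pix bench tags: block bottom corner [ 5.17668550e-01 -3.24133512e-01 -1.11022302e-16] [ 5.94701629e-01 -1.90960630e-01 -1.11022302e-16] [ 5.03888528e-01 -1.39015540e-01 -1.11022302e-16]
```

```bash
cat >> h.py <<'E'
def go(target,jaw=None):
    st=sensors.get_state(); R=Rm(st['eef_rot']); p=st['tcp_pos']
    print('t',st['time_s'],'tcp',np.round(p,4),'x',np.round(R[:,0],3),'y',np.round(R[:,1],3),'z',np.round(R[:,2],3),'w',round(st['gripper_width'],4),'j',np.round(st['joints'],1),'F',np.round(st['contact_force'],1))
    print('shift cm',np.round(R.T@(np.array(target)-p)*100,2))
    if jaw is not None:
        for a in jaw:
            v=R.T@np.array([np.cos(np.radians(a)),np.sin(np.radians(a)),0])
            t=np.degrees(np.arctan2(-v[1],v[2])); t=(t+90)%180-90
            print('jaw',a,'turn',round(t,2))
E
python3 -c "
from h import *
go([.528,-.240,.2],[58.7,-31.3])"
```

```text
t 0.15 tcp [ 0.2482 -0.6273  0.2258] x [-0.001  0.001 -1.   ] y [-0.93  -0.368  0.   ] z [-0.368  0.93   0.001] w 0.088 j [-51.9  20.6   0.6  -0.  -70.1 -16.5] F [ 0.2  0.4 -0.4]
shift cm [  2.61 -40.27  25.72]
jaw 58.7 turn 52.89
jaw -31.3 turn -37.11
```

```bash
python3 -m handwheel '[0.3,-4,2.5,-6, 0.6,-9,5.5,-12, 1,-14.5,9,-18, 1.4,-20,12.5,-24, 1.8,-25.5,16,-30, 2.2,-31,19.5,-34, 2.4,-36,23,-37.1, 2.6,-39,25,-37.1, 2.6,-40.3,25.7,-37.1, 2.6,-40.3,25.7,-37.1]' 8.76 15; python3 - <<'E'
from h import *
go([.528,-.240,.2],[-31.3])
c=cap('wrist','w1.png'); print(c['xyz'],c['rotation'])
print(proj(c,[.528,-.240,.082]),proj(c,[.4666,-.26,.085]),proj(c,[.5163,-.1776,.085]))
E
```

```text
time_s: 1.4
tcp_pos: [0.5288, -0.2398, 0.2003]
eef_rot: [25.6, 90.0, 174.4]
contact_force: [-0.1, 0.6, -0.4]
gripper_width: 0.0873
t 1.4 tcp [ 0.5288 -0.2398  0.2003] x [-0.001  0.    -1.   ] y [-0.518 -0.855  0.   ] z [-0.855  0.518  0.   ] w 0.0873 j [ -5.1  12.8 -13.7  -0.  -63.5 -26.1] F [-0.1  0.6 -0.4]
shift cm [0.03 0.06 0.06]
jaw -31.3 turn 0.08
[ 0.48718135 -0.30768548  0.35814755] [ 1.62912097e+02 -4.85261831e-02  1.48818033e+02]
(np.float64(321.09468408298613), np.float64(191.30428348092565)) (np.float64(365.347749348122), np.float64(142.8159465865767)) (np.float64(361.29910733659847), np.float64(235.30824642825178))
```

View pics/w1.png

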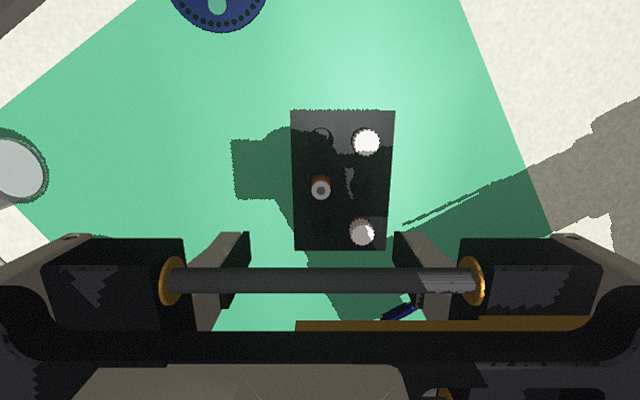

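```bash
python3 - <<'E'
import cv2
s=cv2.imread('pics/w1.png')
cv2.imwrite('pics/w1c.png',cv2.resize(s[105:255,285:400],None,fx=4,fy=4,interpolation=cv2.INTER_CUBIC))
cv2.imwrite('pics/w1d.png',cv2.resize(s[165:210,295:345],None,fx=12,fy=12,interpolation=cv2.INTER_CUBIC))
E
```

```text
(no output)
```

View pics/w1c.png

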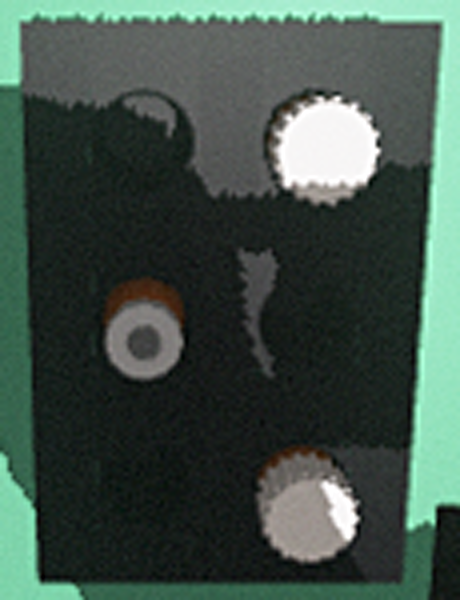

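View pics/w1d.png

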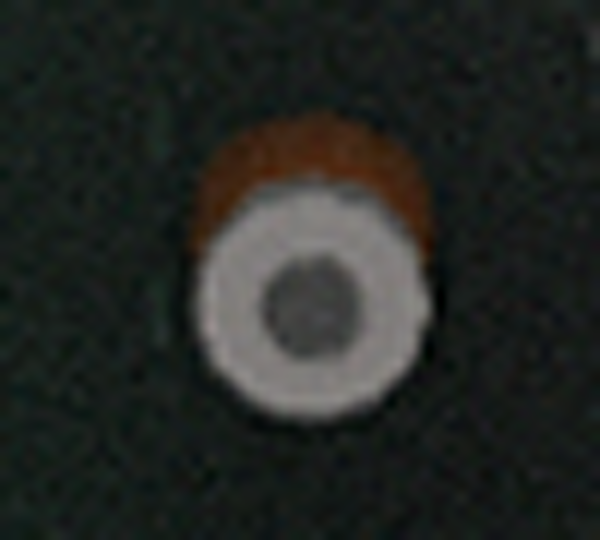

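```bash
python3 - <<'E'
from h import *
w=dict(np.load('pics/w1.npz'))
print(pix2(w,320.5,189.7,.082),pix2(w,366.2,141.5,.085),pix2(w,362,232.2,.085))
v=[.5278,-.2412]
go([*v,.068])
E
```

```text
[ 0.52764048 -0.24175592  0.082     ] [ 0.46531376 -0.26066813  0.085     ] [ 0.51395448 -0.18034135  0.085     ]
t 1.45 tcp [ 0.5283 -0.2405  0.2004] x [-0.001  0.    -1.   ] y [-0.519 -0.855  0.   ] z [-0.855  0.519  0.001] w 0.0877 j [ -5.2  12.8 -13.7   0.  -63.5 -26.1] F [ 0.   0.1 -0.6]
shift cm [13.24  0.08 -0.  ]
```

```bash
python3 -m handwheel '[2,0.1,0,0, 4.5,0.1,0,0, 7,0.1,0,0, 9,0.1,0,0, 11,0.1,0,0, 12,0.1,0,0, 12.6,0.1,0,0, 13,0.1,0,0, 13.2,0.1,0,0, 13.2,0.1,0,0]' 8.76 10; python3 - <<'E'
from h import *
c=cap('wrist','w2.png'); print(proj(c,[.528,-.241,.082])); go([.528,-.241,.068])
cap('side','s2.png')
E
```

```text
time_s: 2.7
tcp_pos: [0.5282, -0.2412, 0.0688]
eef_rot: [-155.2, 90.0, -6.5]
contact_force: [0.6, -0.4, -0.5]
gripper_width: 0.0877
(np.float64(320.5777345316897), np.float64(255.93399677379625))
t 2.75 tcp [ 0.5282 -0.2412  0.0689] x [ 0.001 -0.    -1.   ] y [-0.52  -0.854 -0.   ] z [-0.854  0.52  -0.001] w 0.0876 j [ -5.3  20.3 -22.7   0.  -47.  -26. ] F [-0.5  0.1  0.6]
shift cm [ 0.09 -0.01  0.03]
```

View pics/w2.png

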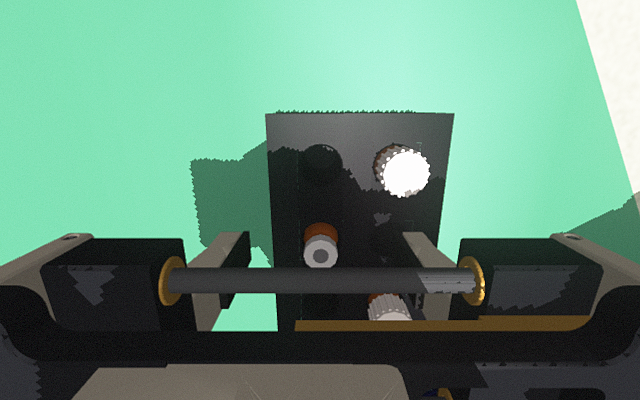

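```bash
python3 -m handwheel '[0,0,0,0, 0,0,0,0, 0,0,0,0, 0,0,0,0, 0,0,0,0, 0,0,0,0, 0,0,0,0, 0,0,0,0, 0,0,0,0, 0,0,0,0]' 1.5 10; python3 - <<'E'
from h import *
cap('wrist','w3.png'); go([.528,-.241,.068])
E
```

```text
time_s: 4.05
tcp_pos: [0.528, -0.2412, 0.0686]
eef_rot: [92.6, 90.0, -118.7]
contact_force: [-0.1, -0.2, 0.2]
gripper_width: 0.0191
t 4.1 tcp [ 0.528  -0.2412  0.0685] x [-0.  0. -1.] y [-0.52  -0.854 -0.   ] z [-0.854  0.52   0.   ] w 0.0192 j [ -5.3  20.3 -22.7  -0.  -47.  -26. ] F [ 1.4  0.4 -0.8]
shift cm [ 0.05 -0.02  0.01]
```

View pics/w3.png

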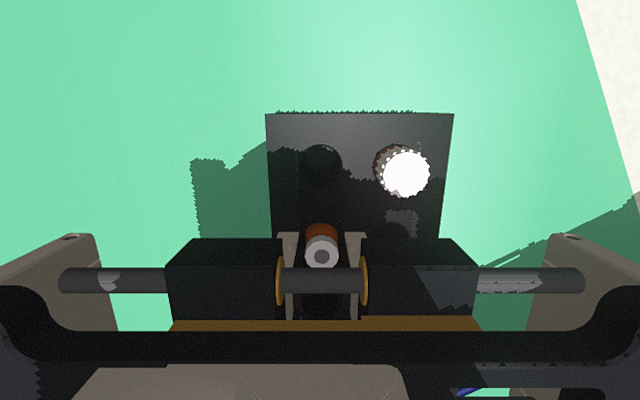

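```bash
python3 -m handwheel '[-0.3,0,0,0, -1,0,0,0, -2.2,0,0,0, -3.8,0,0,0, -5.5,0,0,0, -7.2,0,0,0, -9,0,0,0, -10.3,0,0,0, -10.8,0,0,0, -11,0,0,0]'; python3 - <<'E'
from h import *
cap('wrist','w4.png');cap('side','s4.png');cap('scene','sc4.png'); go([.576,.248,.18])
E
python3 -c "
import cv2,numpy as np
a=cv2.imread('pics/s4.png')[80:240,300:460];b=cv2.imread('pics/sc4.png')[100:260,200:360]
cv2.imwrite('pics/cc4.png',np.hstack([cv2.resize(i,(400,400),interpolation=2) for i in(a,b)]))"
```

```text
time_s: 5.35
tcp_pos: [0.5279, -0.2412, 0.1786]
eef_rot: [-29.3, 90.0, 119.3]
contact_force: [0.5, 1.0, -1.3]
gripper_width: 0.019
t 5.5 tcp [ 0.5277 -0.2411  0.178 ] x [-0.001  0.    -1.   ] y [-0.52  -0.854  0.   ] z [-0.854  0.52   0.001] w 0.0193 j [ -5.3  13.8 -15.5  -0.  -60.7 -26. ] F [-0.8 -0.3 -0.6]
shift cm [ -0.19 -44.3   21.3 ]
```

View pics/cc4.png

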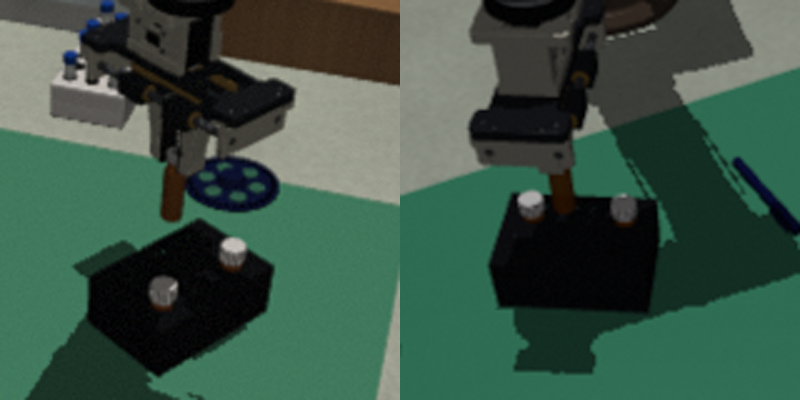

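View pics/w4.png

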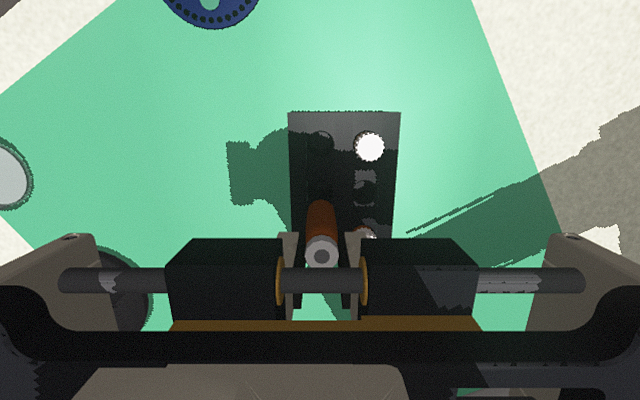

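```bash
python3 -m handwheel '[-0.5,-0.5,0.2,0, -1.5,-1.6,0.8,0, -2.5,-3.6,1.7,0, -3,-6,2.9,0, -3,-8.7,4.2,0, -3,-11.5,5.5,0, -3,-14.2,6.8,0, -3,-16.6,8,0, -3,-18.3,8.8,0, -3,-19,9.1,0]'; python3 - <<'E'
from h import *
c=cap('wrist','w5.png'); go([.576,.248,.208])
print(proj(c,[.576,.248,.078]))
E
```

```text
time_s: 6.75
tcp_pos: [0.5491, -0.0304, 0.209]
eef_rot: [-137.5, 90.0, 11.3]
contact_force: [-0.2, -0.2, -0.0]
gripper_width: 0.0195
t 6.8 tcp [ 0.5493 -0.0303  0.2088] x [ 0.  0. -1.] y [-0.519 -0.855 -0.   ] z [-0.855  0.519 -0.   ] w 0.0193 j [ 17.2   9.5 -16.7  -0.  -63.7 -48.5] F [ 0.7  0.4 -0.5]
shift cm [  0.09 -25.18  12.15]
(np.float64(412.647786761927), np.float64(372.8241801447549))
```

View pics/w5.png

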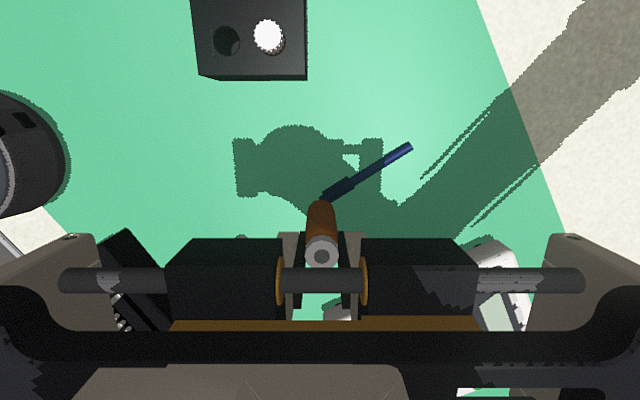

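```bash
python3 -m handwheel '[0,-0.8,0.4,0, 0,-2.5,1.2,0, 0,-5.2,2.5,0, 0,-8.5,4.1,0, 0,-12,5.8,0, 0,-15.7,7.6,0, 0,-19.2,9.3,0, 0,-22.3,10.8,0, 0,-24.5,11.8,0, 0,-25.2,12.15,0]'; python3 - <<'E'
from h import *
a=cap('side','s6.png');b=cap('scene','sc6.png');c=cap('wrist','w6.png'); go([.576,.248,.208])
P=sensors.get_state()['tcp_pos']; 
for k in(a,b,c): print(proj(k,[.576,.248,.078]),proj(k,P-[0,0,.0615]))
for n,u in(('s6',(200,230,320,400)),('sc6',(350,510,80,240))): pass
i=cv2.imread('pics/s6.png')[240:400,170:330]; j=cv2.imread('pics/sc6.png')[70:230,360:520]
cv2.imwrite('pics/cc6.png',np.hstack([cv2.resize(k,(400,400),interpolation=2) for k in(i,j)]))
E
```

```text
time_s: 8.05
tcp_pos: [0.5761, 0.2482, 0.2081]
eef_rot: [71.9, 90.0, -139.4]
contact_force: [-0.5, 0.6, -1.3]
gripper_width: 0.0193
t 8.2 tcp [0.576  0.2466 0.2084] x [-0. -0. -1.] y [-0.52  -0.854  0.001] z [-0.854  0.52   0.   ] w 0.0192 j [ 41.   16.7  -7.3   0.  -66.  -72.3] F [ 0.2  1.2 -0.5]
shift cm [ 0.04 -0.12  0.07]
(np.float64(266.14616812755713), np.float64(335.9925606361212)) (np.float64(263.004737381006), np.float64(312.04254002182535))
(np.float64(438.4634668878268), np.float64(146.30972525985044)) (np.float64(443.0712128662714), np.float64(125.92642626762195))
(np.float64(320.96065823167396), np.float64(189.32848827766352)) (np.float64(320.0520729643074), np.float64(210.3962493840181))
```

View pics/cc6.png

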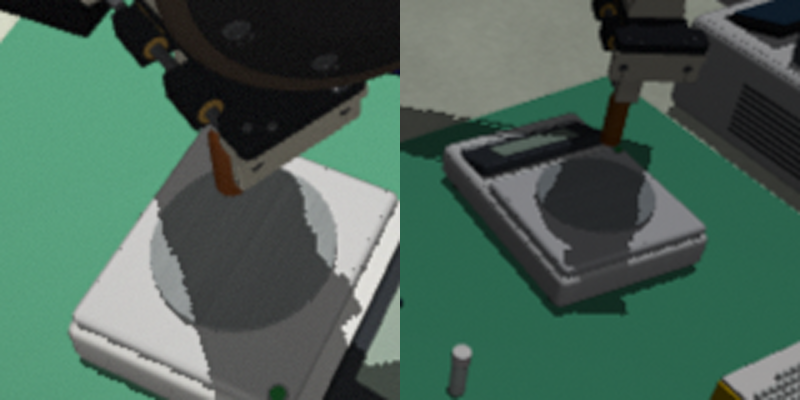

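View pics/w6.png

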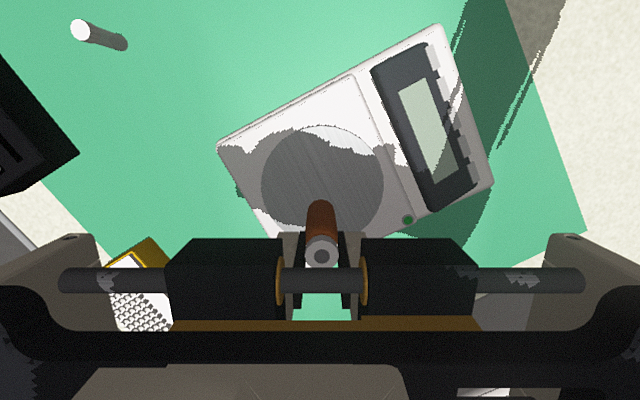

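```bash
python3 - <<'E'
from h import *
s,b,c=[dict(np.load('pics/%s.npz'%n)) for n in('s6','sc6','w6')]
print('pan wrist',pix2(c,322,186,.078))
P=np.array([.576,.2476,.2084])
for k,(x0,y0) in((s,(170,240)),(b,(360,70))):
    for h in(0,.03): u=proj(k,P-[0,0,.0615-h]); print([(u[0]-x0)*2.5,(u[1]-y0)*2.5])
u=[proj(c,P-[0,0,.0615-h]) for h in(0,.053,.075)];print(u)
cv2.imwrite('pics/w6c.png',cv2.resize(cv2.imread('pics/w6.png')[180:280,270:370],(600,600),interpolation=2))
E
```

```text
pan wrist [0.57318124 0.24546234 0.078     ]
[np.float64(231.82882299807446), np.float64(181.3178125488261)]
[np.float64(227.6442144135126), np.float64(153.59349828269558)]
[np.float64(208.4504917492579), np.float64(139.53634239009176)]
[np.float64(214.30728563323044), np.float64(115.6341763255341)]
[(np.float64(320.6837631281584), np.float64(211.4028017191161)), (np.float64(320.58270793671085), np.float64(239.62816441040013)), (np.float64(320.52211734060904), np.float64(256.55150626110105))]
```

View pics/w6c.png

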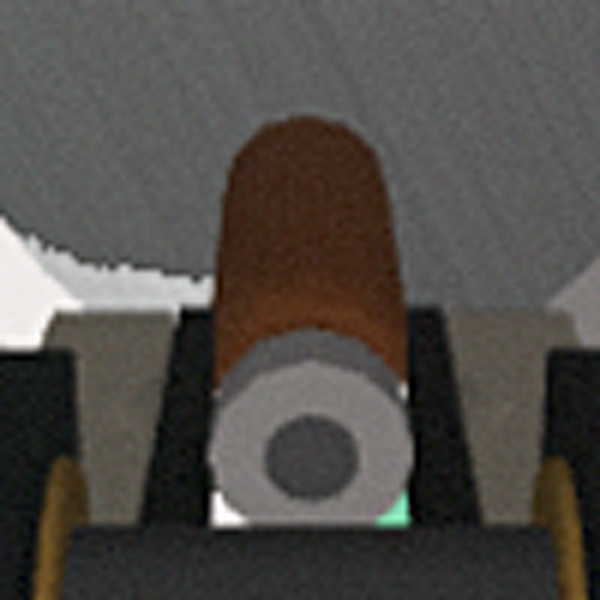

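```bash
python3 -m handwheel '[0.4,0.1,0,0, 1.3,0.2,0,0, 2.4,0.2,0,0, 3.5,0.2,0,0, 4.5,0.2,0,0, 5.3,0.2,0,0, 5.9,0.2,0,0, 6.2,0.2,0,0, 6.4,0.2,0,0, 6.4,0.2,0,0]'; python3 - <<'E'
from h import *
c=cap('wrist','w7.png'); go([.574,.246,.1396])
cap('side','s7.png')
i=cv2.imread('pics/s7.png')[260:400,200:340]; j=c['image'][170:310,250:390,::-1]
cv2.imwrite('pics/cc7.png',np.hstack([cv2.resize(k,(400,400),interpolation=2) for k in(i,j)]))
E
```

```text
time_s: 9.45
tcp_pos: [0.5751, 0.2452, 0.1447]
eef_rot: [-118.4, 90.0, 30.3]
contact_force: [-0.0, -0.0, -0.0]
gripper_width: 0.0193
t 9.5 tcp [0.5752 0.2452 0.1448] x [ 0.  0. -1.] y [-0.52  -0.854 -0.   ] z [-0.854  0.52  -0.   ] w 0.0193 j [ 41.   19.5 -12.2   0.  -58.3 -72.3] F [0.9 0.2 0.1]
shift cm [ 0.52 -0.01  0.14]
```

View pics/cc7.png

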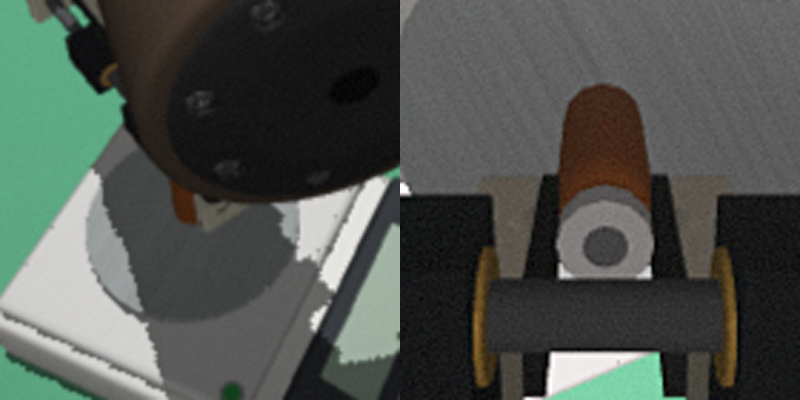

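```bash
python3 -m handwheel '[0.1,0,0,0, 0.2,0,0,0, 0.28,0,0,0, 0.34,0,0,0, 0.38,0,0,0, 0.4,0,0,0, 0.42,0,0,0, 0.44,0,0,0, 0.45,0,0,0, 0.45,0,0,0]'; python3 -c "
from h import *
go([.574,.246,.1396])"
```

```text
time_s: 10.8
tcp_pos: [0.5751, 0.2451, 0.1401]
eef_rot: [-127.8, 90.0, 20.9]
contact_force: [-0.5, 0.7, -1.2]
gripper_width: 0.0189
t 10.8 tcp [0.5751 0.2451 0.1401] x [ 0.  0. -1.] y [-0.52  -0.854 -0.   ] z [-0.854  0.52  -0.   ] w 0.0189 j [ 41.   19.7 -12.5   0.  -57.8 -72.3] F [-0.5  0.7 -1.2]
shift cm [ 0.05 -0.02  0.14]
```

```bash
python3 -m handwheel '[0.01,0,0,0, 0.02,0,0,0, 0.03,0,0,0, 0.04,0,0,0, 0.05,0,0,0, 0.06,0,0,0, 0.07,0,0,0, 0.07,0,0,0, 0.07,0,0,0, 0.07,0,0,0]'; python3 -c "
from h import *
go([.574,.246,.1396])"
```

```text
time_s: 12.05
tcp_pos: [0.5752, 0.2452, 0.1395]
eef_rot: [-122.7, 90.0, 26.0]
contact_force: [0.9, -0.3, 1.8]
gripper_width: 0.0194
t 12.05 tcp [0.5752 0.2452 0.1395] x [ 0.  0. -1.] y [-0.52  -0.854 -0.   ] z [-0.854  0.52  -0.   ] w 0.0194 j [ 40.9  19.7 -12.6   0.  -57.7 -72.3] F [ 0.9 -0.3  1.8]
shift cm [-0.01 -0.01  0.15]
```

```bash
python3 -m handwheel '[0.01,0,0,0, 0.02,0,0,0, 0.03,0,0,0, 0.03,0,0,0, 0.03,0,0,0, 0.03,0,0,0, 0.03,0,0,0, 0.03,0,0,0, 0.03,0,0,0, 0.03,0,0,0]'; python3 -c "
from h import *
go([.574,.246,.1396]);c=cap('wrist','w8.png');print(sensors.get_state()['contact_force'],c['xyz'])
cv2.imwrite('pics/w8c.png',cv2.resize(c['image'][170:310,250:390,::-1],(560,560),interpolation=2))"
```

```text
time_s: 13.3
tcp_pos: [0.5754, 0.2452, 0.1394]
eef_rot: [-127.4, 90.0, 21.3]
contact_force: [-1.0, 0.0, 5.4]
gripper_width: 0.0195
t 13.3 tcp [0.5754 0.2452 0.1394] x [ 0.001  0.    -1.   ] y [-0.52  -0.854 -0.001] z [-0.854  0.52  -0.   ] w 0.0195 j [ 41.   19.7 -12.6   0.  -57.7 -72.3] F [-1.   0.   5.4]
shift cm [-0.02  0.    0.16]
[-0.06191292  0.40606099  4.91180107] [0.5334266  0.17732665 0.29722401]
```

View pics/w8c.png

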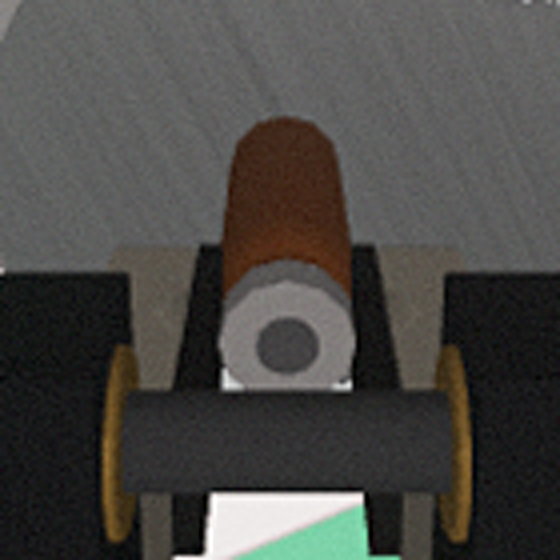

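```bash
python3 -m handwheel '[0,0,0,0, 0,0,0,0, 0,0,0,0, 0,0,0,0, 0,0,0,0, 0,0,0,0, 0,0,0,0, 0,0,0,0, 0,0,0,0, 0,0,0,0]' 5; python3 -c "
from h import *
go([.574,.246,.1396]);c=cap('wrist','w9.png')
cv2.imwrite('pics/w9c.png',cv2.resize(c['image'][170:310,250:390,::-1],(560,560),interpolation=2))"
```

```text
time_s: 14.6
tcp_pos: [0.5751, 0.2451, 0.1391]
eef_rot: [52.6, 90.0, -158.8]
contact_force: [0.3, -0.3, 0.1]
gripper_width: 0.0499
t 14.6 tcp [0.5751 0.2451 0.1391] x [-0. -0. -1.] y [-0.52  -0.854  0.   ] z [-0.854  0.52   0.   ] w 0.0499 j [ 41.   19.7 -12.6  -0.  -57.7 -72.3] F [ 0.3 -0.3  0.1]
shift cm [-0.05 -0.02  0.14]
```

View pics/w9c.png

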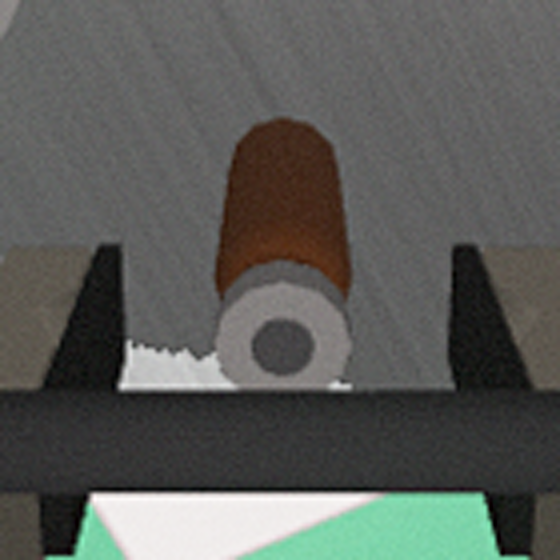

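The vial stands free with both fingers clear of it: cap at (283,345) and pads at x = 120 and 450 in the crop. Now I retreat straight up, with the fingers opened wide.

```bash
python3 -m handwheel '[0,0,0,0, -0.3,0,0,0, -1,0,0,0, -2.5,0,0,0, -4.5,0,0,0, -7,0,0,0, -9.5,0,0,0, -11.5,0,0,0, -12.5,0,0,0, -12.5,0,0,0]' 8.76; python3 -c "
from h import *
c=cap('wrist','w10.png');cap('scene','sc10.png');cap('side','s10.png');go([.574,.246,.1396]);print(proj(c,[.5748,.2455,.153]),proj(c,[.574,.246,.078]))"
```

```text
time_s: 15.9
tcp_pos: [0.5753, 0.2453, 0.265]
eef_rot: [-107.4, 89.9, 41.3]
contact_force: [0.2, -0.1, -0.8]
gripper_width: 0.0875
t 16.05 tcp [0.5747 0.2449 0.2631] x [-0.001 -0.001 -1.   ] y [-0.52  -0.854  0.001] z [-0.854  0.52   0.001] w 0.0877 j [ 41.   14.7  -2.8  -0.  -72.6 -72.3] F [-0.7 -0.1 -0.6]
shift cm [12.35 -0.07  0.11]
(np.float64(321.1617111541934), np.float64(193.36254534853265)) (np.float64(321.9386347526695), np.float64(176.27802183090986))
```

View pics/w10.png

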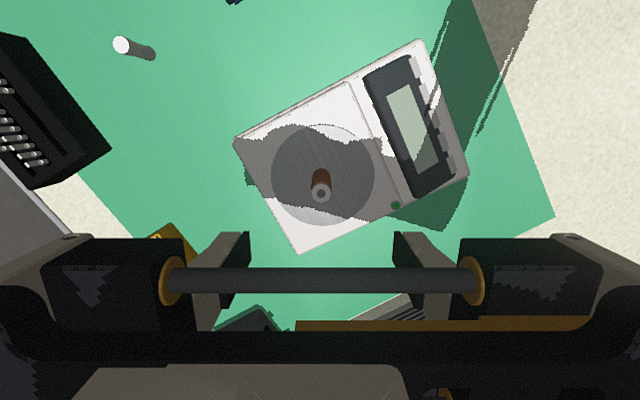

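View pics/sc10.png

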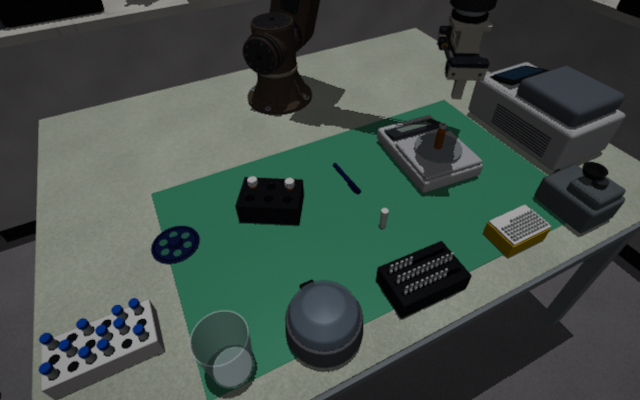

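View pics/s10.png

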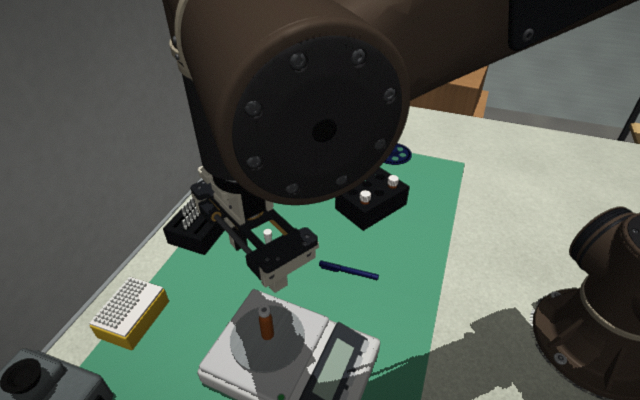

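The wrist view puts the cap at (321,193), as predicted for an upright vial, with the pan around (322,176). The scene and side views show the other objects where they were.

```bash
python3 -c "
from plant import workorder
print(workorder.close_job())"
```

```text
the job is handed in; nothing more can be done
None
```

I took the crimp-top vial by its cap with a 10 N grip and lifted it straight up out of the cold block. I then carried it upright to the balance, set it down with about 5 N of contact force, let go and moved the gripper 12 cm clear. The job was handed in at about 16 s of the 43 s allowed; it reports no verdict.

- **Vial:** after release it stands upright, its axis an estimated 2–3 mm from the pan's centre. In the last wrist picture the cap is within a pixel of where an upright vial there should appear.
- **Other objects:** in the last scene and side pictures the screw-cap vials, pen, rotor and tube look unmoved. I judged this by eye and did not measure it.
- **Robot:** nothing is in contact; the remaining force reading is about 1 N, which is sensor noise.
- **Disagreements:**
  - The first scene and side estimates of the pan's position differed by about 10 mm. A wrist picture taken above the pan gave (0.573, 0.245) m, and I set the vial down at about (0.575, 0.245), well inside the 30 mm limit.
  - The gripper read 19.2 mm on the 20 mm cap, and the grip held without slipping.

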